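Feel a linear slide for its tight place

TASK

Check the linear slide on the bench by hand: take the carriage by its upright post and run it gently all the way up against the rubber bumpers at the handwheel end, then all the way against the bumpers at the plain end, feeling for the one place where it drags. Then bring the carriage back, leave it standing right in the middle of that tight place and let go of it, without ramming the bumpers and without disturbing the other things on the bench.

Things in the scene. Friction and masses are not known exactly. Their poses are not given: they have to be found in the camera images.
- slide_bed: grey bed of the linear slide, 130 x 360 mm (its x and y), 30 mm high, fixed, with two 16 mm rods and end plates 70 mm high. Origin: centre of its underside, at bench height. Its y axis is the travel and points to the handwheel end (wheel 84 mm across, 194 mm out, crank to 241 mm); the -y end is plain. Yaw within 0.5 rad of the world's. The screw is disengaged: the carriage runs free.
- carriage: aluminium plate, 120 mm across the slide, 80 mm along it, 26 mm thick. Origin: centre of its underside, 40 mm above the bench. Slides only along the bed's y: origin at y = +95 or -95 mm when it just meets the bumpers. 0.8 kg; about 2 N of drag, rising to about 8 to 10 N over some 15 mm of travel in the tight place.
- post_grip (a point): grip point on the axis of the upright round steel post, 30 mm in diameter, on the middle of the carriage plate; 100 mm above the bench. The post's plain part runs from 72 mm to its top at 121 mm above the bench; the plate's top is at 66 mm.
- bumper_wheel: pair of round-ended rubber bumpers, 16 mm across, on the handwheel end plate; their tips are at y = +135 mm in the bed's frame and 50 mm up. Soft: about 8 N per mm together. Origin: the bed's origin.
- bumper_plain: the same pair of bumpers at the plain end, tips at y = -135 mm in the bed's frame. Origin: the bed's origin.
- gib: flat steel guide strip, 26 x 320 x 5 mm, on the bed under the carriage. Origin: centre of its underside. The one tight place, unseen, is met with the carriage's origin somewhere between y = -55 and +55 mm on the bed: there alone the carriage presses on the strip (12 N at the middle, nothing 11 mm to either side). Drag is greatest some 3 to 6 mm before the middle, from either side.
- oil_bottle: blue plastic bottle standing beyond the slide, 52 mm in diameter, 130 mm high. Origin: centre of its underside. Bystander.
- wrench: steel wrench lying in front of the slide. Bystander.
- brush: brush lying beyond the slide. Bystander.
- bearing: steel bearing ring, 52 mm across, 15 mm high, lying in front of the slide. Bystander.
- parallel: steel block 30 x 120 x 20 mm lying flat. Bystander.
- grease_jar: grey jar, 64 mm in diameter, 60 mm high. Bystander.

How it is judged:
By the outcome, as a careful person would: the job done as asked, in the order asked, and still so for the second after the job is handed in, with the robot touching nothing.
It also fails if it takes over 64 s, if anything falls off the work surface, if the arm or the gripper's body presses on something with over 40 N, if the wrist force passes 120 N, or if a joint passes its speed limit or range.

ROBOT

A 6-joint arm with a two-finger parallel gripper is mounted at the origin on the work surface. World frame = base frame: x ahead of the robot, y to its left, z up, the work surface at z = 0. Lengths are in mm, angles in rad, forces in N, time in s.
With the tool pointing down it reaches from about 375 to 900 mm from the base axis. Payload 3.1 kg.
Tool frame: the origin (TCP) lies midway between the tips of the shut fingers; the grasp point (between the pads) lies 19 mm behind it (r.grasp_offset is the distance from the TCP to the grasp point, in mm); z points along the fingers, x is the direction in which the jaws open and shut, and the axes are right-handed (so a half turn about z gives the same grasp; the last joint's range is limited). The gripper opens to 85 mm and grips with 20 to 120 N. Pads are 22 mm wide; open, the fingers measure 114 mm over their backs; the gripper's body (76 mm by 85 mm) begins 54 mm behind the grasp point. The pads swing forward as they close: fully open they stand 13 mm farther back than shut.
Start: joints at [-1.288, 0.527, 1.433, -0, 1.181, -0.178], TCP at [278.493, -559.498, 231.31] pointing down, gripper open.
Joint ranges: [-3.08, 3.08], [-0.75, 2.2], [0.22, 2.44], [-1.43, 4.57], [0, 2.65], [-2.85, 2.85]. Speed limits (rad/s): [2.79, 2.79, 3.14, 3.14, 3.14, 3.14].

INTERFACE

Orientations are given as a unit quaternion [x, y, z, w].
In Python, from plant import r, viewer, job gives the robot as it stands.
- The arm moves only by the tool carry_out, never from a script. Its argument "plan" is a list that holds one entry, the list of rows, each a list of 5 numbers: the closure in counts, from 0 (fully open) to 255 (shut), then the shift along the tool's x, y, z in m, then the turn about the tool's z in rad. A call has exactly 8 rows; each row shifts and turns the commanded pose from where the row before left it, along the tool's axes as they then stand; what a row does not reach is not made up. A row lasts 1/12 s, in which the tool goes at most 41.7 mm and 7.16 degrees, less where a joint would pass 70% of its speed; a pose out of reach is approached as far as the arm can. A call with a gripper value outside its range is refused whole. The fingers move at their own pace and stop on an object; the grip force is fixed at half the most. Time passes only in rows, so rows that do not move let the fingers close, or fill a call up. It gives the time, the measured TCP pose, the force and the opening at its end, in the units of the state.
- r.read_state(): the state, without advancing time (a new reading comes with each control period).
- viewer.read_camera(name): name is "side" or "top"; returns a dict with "frame" (400x640x3 uint8, red, green, blue), "mtx" (3x3 intrinsics, pixels), "R" (3x3) and "t" (3): a world point X has camera coordinates R X + t. Camera axes: x right, y down, z forward; pixel columns grow to the right and rows downward; lengths in mm; the calibration is good to about 2 mm. A picture is of the moment at which its call begins. There is no depth.
- job.job_done(): hands the job in, once; it reports no verdict.
The state is a dict: "t": time; "joint_positions": joint angles; "joint_vel": joint speeds; "effort": joint torques, N m; "ee_pos": TCP position; "ee_rot": TCP orientation; "force": force on the tool from outside, world axes, zero at the start; "moment": the same for the moment, N m; "gripper_width": finger opening in mm.
Only numpy, scipy, OpenCV 4.12 (cv2) and the standard library are available. Lean on these libraries where they do the work, as an engineer would, in place of code of your own. Each camera call takes 0.05 s, during which the arm holds its last target.

## Working session

There is one attempt and no reset: what is moved stays moved. The work goes in short steps, Python scripts to look and compute and a tool call to move; the robot and the scene stay as the last step left them, time stands still between calls to the robot, and variables do not carry over. Pictures are saved under pics/ and viewed, and the job is handed in when it is done.

Besides the shell and the picture viewer there is one more tool, called after "Emit:" as name(argument=value, ...), one argument or row to a line, values as JSON. carry_out: Moves the arm, as the interface text tells. Its arguments: {"type":"object","properties":{"plan":{"type":"array"}},"required":["plan"]}

```bash
mkdir -p pics; ls; python3 - <<'E'
from plant import r, viewer, job
import cv2
s=r.read_state()
print(s, r.grasp_offset)
for n in("top","side"):
    c=viewer.read_camera(n); cv2.imwrite(f"pics/{n}0.png",c["frame"][:,:,::-1]); print(n,c["mtx"],c["R"],c["t"])
E
```

```text
pics
{'t': 0.0, 'joint_positions': array([-1.28750832e+00,  5.28456119e-01,  1.43391328e+00,  2.68295847e-05,
        1.18141154e+00, -1.78498166e-01]), 'joint_vel': array([-1.14495651e-03,  7.43794819e-04,  3.78575482e-04, -1.33838015e-04,
       -3.91261796e-05,  1.77197514e-03]), 'effort': array([-1.86655205e-03, -4.42355418e+01, -1.78029746e+01, -3.76410862e-04,
        8.36359133e-03,  8.39767722e-06]), 'ee_pos': array([ 278.29597119, -558.81320047,  230.33631097]), 'ee_rot': array([ 8.50157935e-01, -5.26526627e-01, -8.04833551e-04, -7.41316392e-04]), 'force': array([-0.2637871 ,  0.02531751,  0.07990376]), 'moment': array([-1.07762763e-02,  2.41065091e-03,  7.04563232e-05]), 'gripper_width': 85.16067508036767} 18.700000000000003
top [[374.40977903   0.         322.15347635]
 [  0.         374.40977903 196.68502054]
 [  0.           0.           1.        ]] [[ 0.01535895 -0.99983756  0.00943194]
 [-0.99711489 -0.01601707 -0.07419799]
 [ 0.07433701 -0.00826513 -0.99719893]] [-24.65079994 542.54541179 934.24367296]
side [[368.7062849    0.         323.71690114]
 [  0.         368.7062849  197.71245608]
 [  0.           0.           1.        ]] [[ 0.99981682 -0.01556869 -0.01113338]
 [-0.01758263 -0.51727119 -0.85564091]
 [ 0.00756223  0.85567992 -0.51745017]] [-512.41361209   66.67215582  919.37893081]
```

View pics/top0.png

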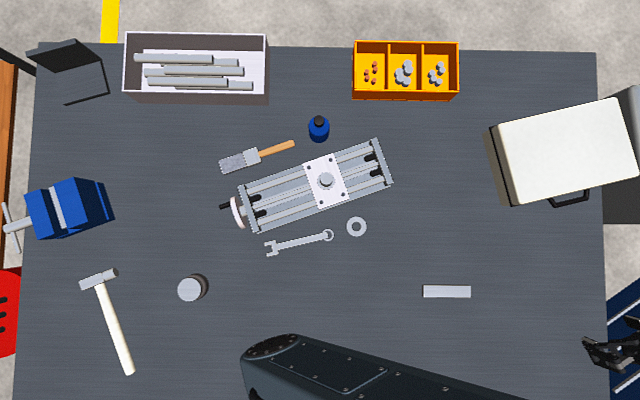

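View pics/side0.png

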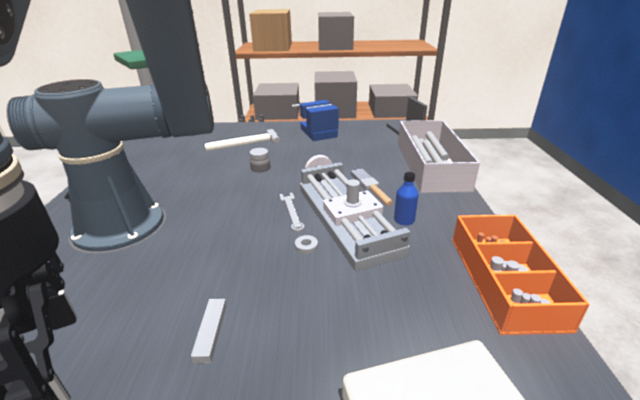

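```bash
python3 - <<'E'
import cv2
a=cv2.imread("pics/top0.png")[120:250,210:410]
cv2.imwrite("pics/topz.png",cv2.resize(a,None,fx=4,fy=4,interpolation=cv2.INTER_CUBIC))
a=cv2.imread("pics/side0.png")[140:270,280:440]
cv2.imwrite("pics/sidez.png",cv2.resize(a,None,fx=4.5,fy=4.5,interpolation=cv2.INTER_CUBIC))
E
```

```text
(no output)
```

View pics/topz.png

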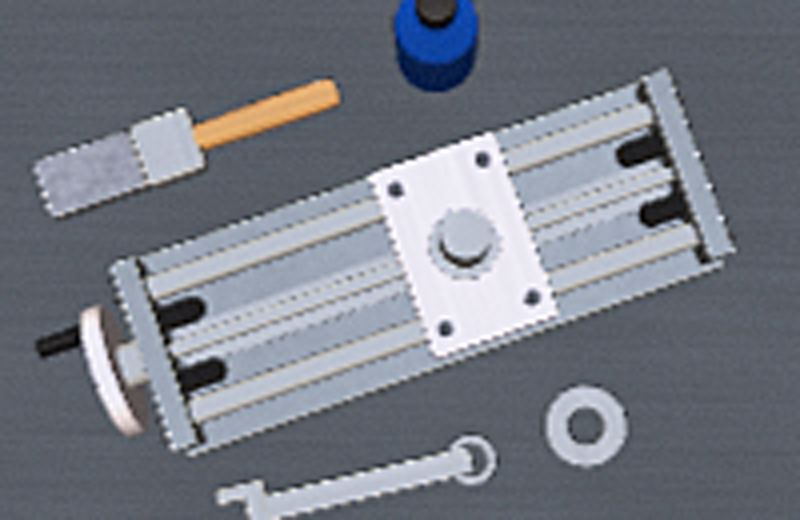

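View pics/sidez.png

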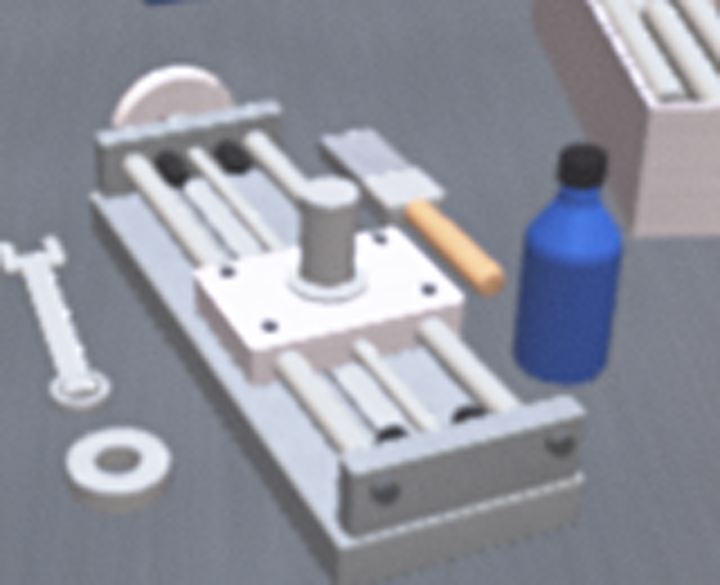

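```bash
cat > h.py <<'E'
import numpy as np
C={"top":(np.array([[374.40977903,0,322.15347635],[0,374.40977903,196.68502054],[0,0,1]]),np.array([[0.01535895,-0.99983756,0.00943194],[-0.99711489,-0.01601707,-0.07419799],[0.07433701,-0.00826513,-0.99719893]]),np.array([-24.65079994,542.54541179,934.24367296])),
"side":(np.array([[368.7062849,0,323.71690114],[0,368.7062849,197.71245608],[0,0,1]]),np.array([[0.99981682,-0.01556869,-0.01113338],[-0.01758263,-0.51727119,-0.85564091],[0.00756223,0.85567992,-0.51745017]]),np.array([-512.41361209,66.67215582,919.37893081]))}
def cast(n,u,v,z):
    K,R,t=C[n]; d=R.T@np.linalg.solve(K,[u,v,1.]); o=-R.T@t
    return o+d*(z-o[2])/d[2]
def tz(x,y,z): return cast("top",210+(x+.5)/4-.5,120+(y+.5)/4-.5,z)
def sz(x,y,z): return cast("side",280+(x+.5)/4.5-.5,140+(y+.5)/4.5-.5,z)
E
python3 - <<'E'
from h import *
np.set_printoptions(precision=1,suppress=True)
pl=np.array([tz(*p,66) for p in [(368,178),(492,132),(556,318),(430,356)]]);print(pl,pl.mean(0),[np.linalg.norm(pl[i]-pl[i-1]) for i in range(4)])
e=pl[0]+pl[3]-pl[1]-pl[2];print("yaw plate",np.arctan2(-e[0],e[1]))
wo=[tz(*p,70) for p in[(110,263),(182,452)]];wi=[tz(*p,70) for p in[(135,258),(205,445)]]
po=[tz(*p,70) for p in[(667,70),(735,250)]];pi=[tz(*p,70) for p in[(640,80),(705,260)]]
W=np.mean(wo,0);P=np.mean(po,0);Wi=np.mean(wi,0);Pi=np.mean(pi,0)
print(W,P,(W+P)/2,np.linalg.norm(W-P)); print(Wi,Pi,(Wi+Pi)/2,np.linalg.norm(Wi-Pi))
for a,b in((W,P),(Wi,Pi)): d=a-b;print("yaw",np.arctan2(-d[0],d[1]))
print("post",tz(466,236,121),"side",sz(329,190,121))
s=[sz(*p,66) for p in[(195,275),(362,230),(465,297),(252,352)]];print(np.array(s),np.mean(s,0))
sw=[sz(*p,70) for p in[(97,138),(280,105),(585,405),(343,465)]];print(np.array(sw))
E
```

```text
[[618.4  35.6  66. ]
 [648.1 -39.7  66. ]
 [534.6 -80.1  66. ]
 [510.3  -4.   66. ]] [577.8 -22.1  66. ] [np.float64(115.10661088726407), np.float64(80.96482517340837), np.float64(120.469241957073), np.float64(79.84688304216003)]
yaw plate 0.3424681502741185
[506.8 166.8  70. ] [ 632.4 -167.1   70. ] [569.6  -0.2  70. ] 356.8198811540575
[510.6 152.5  70. ] [ 626.  -149.8   70. ] [568.3   1.4  70. ] 323.56200589331297
yaw 0.35993193178802896
yaw 0.36466595471323193
post [576.9 -23.7 121. ] side [579.9 -20.8 121. ]
[[511.2 -11.5  66. ]
 [604.2  32.8  66. ]
 [650.5 -37.9  66. ]
 [538.3 -84.7  66. ]] [576.  -25.3  66. ]
[[ 453.8  142.8   70. ]
 [ 567.5  184.3   70. ]
 [ 690.4 -139.    70. ]
 [ 574.4 -180.3   70. ]]
```

Emit:
carry_out(
  plan=[
    [[0, 0, 0, 0, 0.102], [0, -0.0248, -0.0293, 0, 0], [0, -0.0248, -0.0293, 0, 0], [0, -0.0248, -0.0293, 0, 0], [0, -0.0248, -0.0293, 0, 0], [0, -0.0248, -0.0293, 0, 0], [0, -0.0248, -0.0293, 0, 0], [0, -0.0248, -0.0293, 0, 0]],
  ],
)

```text
t: 0.77
ee_pos: [409.7, -322.9, 231.0]
ee_rot: [0.822, -0.569, -0.0, -0.0]
force: [0.6, 0.4, -0.6]
gripper_width: 85.4
```

Emit:
carry_out(
  plan=[
    [[0, -0.0248, -0.0293, 0, 0], [0, -0.0248, -0.0293, 0, 0], [0, -0.0248, -0.0293, 0, 0], [0, -0.0248, -0.0293, 0, 0], [0, -0.0248, -0.0293, 0, 0], [0, -0.0248, -0.0293, 0, 0], [0, -0.0248, -0.0293, 0, 0], [0, -0.0248, -0.0293, 0.03, 0]],
  ],
)

```text
t: 1.43
ee_pos: [560.4, -60.0, 209.5]
ee_rot: [0.823, -0.569, 0.005, -0.002]
force: [0.7, -0.9, 0.5]
gripper_width: 85.5
```

Emit:
carry_out(
  plan=[
    [[0, -0.0124, -0.0147, 0.01, 0], [0, -0.0124, -0.0147, 0.01, 0], [0, 0, 0, 0, 0], [0, 0, 0, 0, 0], [0, 0, 0, 0, 0], [0, 0, 0, 0, 0], [0, 0, 0, 0, 0], [0, 0, 0, 0, 0]],
  ],
)

```text
t: 2.1
ee_pos: [574.9, -28.9, 186.3]
ee_rot: [0.822, -0.57, 0.0, -0.0]
force: [0.0, -0.3, -0.1]
gripper_width: 85.2
```

```bash
cat >> h.py <<'E'
YAW=.36; BC=np.array([570,1.])
ey=np.array([-np.sin(YAW),np.cos(YAW)]); ex=np.array([np.cos(YAW),np.sin(YAW)])
def rep(s):
    from scipy.spatial.transform import Rotation as Ro
    M=Ro.from_quat(s["ee_rot"]).as_matrix(); p=np.array(s["ee_pos"]); f=np.array(s["force"])
    g=p+M[:,2]*(-19)
    print("t%.2f"%s["t"],"p",p.round(1),"bed x %.1f y %.1f"%((p[:2]-BC)@ex,(p[:2]-BC)@ey),"grasp bed x%.1f y%.1f"%((g[:2]-BC)@ex,(g[:2]-BC)@ey),"F bx%.1f by%.1f z%.1f"%(f[:2]@ex,f[:2]@ey,f[2]),"w%.1f"%s["gripper_width"],"xang %.4f"%np.arctan2(M[1,0],M[0,0]),"z",M[:,2].round(4))
E
python3 - <<'E'
from plant import r, viewer
from h import *; import cv2
rep(r.read_state())
for n in("top","side"):
    c=viewer.read_camera(n); cv2.imwrite(f"pics/{n}1.png",c["frame"][:,:,::-1])
a=np.vstack([cv2.imread("pics/top1.png")[60:260,180:440],cv2.imread("pics/side1.png")[80:280,240:500]])
cv2.imwrite("pics/m1.png",cv2.resize(a,None,fx=1.5,fy=1.5))
E
```

```text
t2.10 p [574.9 -28.9 186.3] bed x -5.9 y -29.7 grasp bed x-5.9 y-29.7 F bx-0.1 by-0.3 z-0.1 w85.2 xang -1.2125 z [ 9.e-04 -3.e-04 -1.e+00]
```

View pics/m1.png

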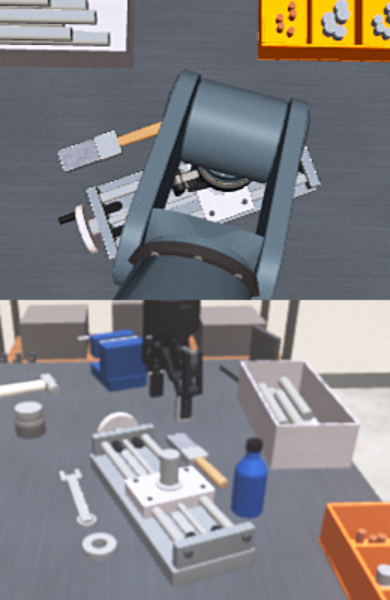

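Emit:
carry_out(
  plan=[
    [[0, -0.0055, -0.005, 0, 0], [0, 0, 0, 0.02, 0], [0, 0, 0, 0.022, 0], [0, 0, 0, 0.022, 0], [0, 0, 0, 0.022, 0], [0, 0, 0, 0.02, 0], [0, 0, 0, 0, 0], [0, 0, 0, 0, 0]],
  ],
)

```text
t: 2.87
ee_pos: [577.2, -20.5, 78.9]
ee_rot: [0.822, -0.569, -0.001, 0.0]
force: [0.5, -0.5, 0.3]
gripper_width: 85.5
```

```bash
python3 - <<'E'
from plant import r, viewer
from h import *; import cv2
rep(r.read_state())
c=viewer.read_camera("side"); cv2.imwrite("pics/s2.png",cv2.resize(c["frame"][120:270,270:450,::-1],None,fx=4,fy=4))
E
```

```text
t2.87 p [577.2 -20.5  78.9] bed x -0.9 y -22.7 grasp bed x-0.8 y-22.7 F bx0.3 by-0.6 z0.3 w85.5 xang -1.2110 z [-2.3e-03  7.0e-04 -1.0e+00]
```

View pics/s2.png

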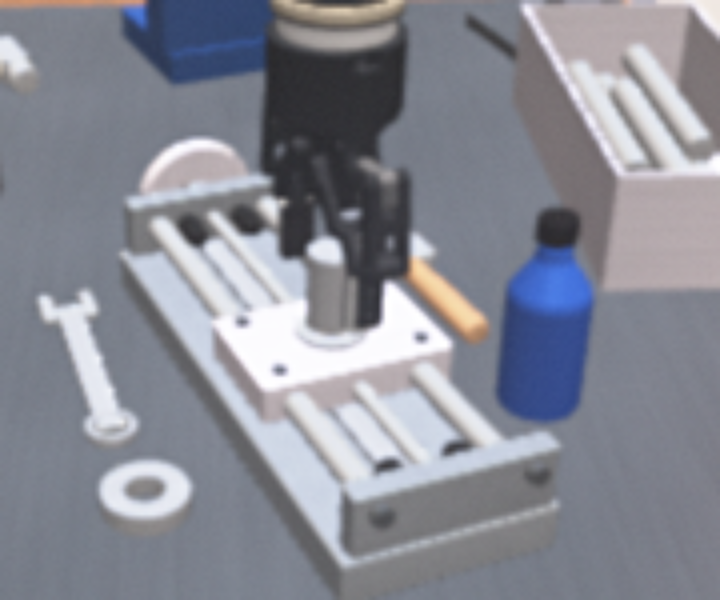

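```bash
python3 - <<'E'
from h import *
K,R,t=C["side"]
def pr(X): c=K@(R@np.array(X)+t); return ((c[:2]/c[2]-[270,120])+.5)*4-.5
b=np.array([577.2,-20.5])
for s in(-42.5,0,42.5):
  q=b+s*ey; print(s,pr([*q,92]),pr([*q,111]))
print(pr([*b,66]),pr([*b,121]))
E
```

```text
-42.5 [358.65706064 327.94459394] [359.99099829 298.70809155]
0 [326.25937039 292.43902689] [327.16472152 263.95972434]
42.5 [296.32435869 259.6323806 ] [296.86149459 231.88214014]
[325.05354964 330.37009306] [327.64969826 248.70398691]
```

Emit:
carry_out(
  plan=[
    [[200, 0, 0, 0, 0], [200, 0, 0, 0, 0], [200, 0, 0, 0, 0], [200, 0, 0, 0, 0], [200, 0, 0, 0, 0], [200, 0, 0, 0, 0], [200, 0, 0, 0, 0], [200, 0, 0, 0, 0]],
  ],
)

```text
t: 3.58
ee_pos: [578.4, -21.4, 80.8]
ee_rot: [0.822, -0.569, 0.001, -0.0]
force: [-1.1, 0.2, 6.5]
gripper_width: 28.9
```

```bash
echo 'from plant import r
from h import *
rep(r.read_state())'>st.py; python3 st.py
```

```text
t3.58 p [578.4 -21.4  80.8] bed x 0.0 y -23.9 grasp bed x-0.0 y-23.9 F bx-0.9 by0.6 z6.5 w28.9 xang -1.2108 z [ 2.e-03 -8.e-04 -1.e+00]
```

Emit:
carry_out(
  plan=[
    [[200, -0.0006, 0, 0, 0], [200, -0.0006, 0, 0, 0], [200, -0.0006, 0, 0, 0], [200, -0.0006, 0, 0, 0], [200, -0.0006, 0, 0, 0], [200, -0.0006, 0, 0, 0], [200, -0.0006, 0, 0, 0], [200, -0.0006, 0, 0, 0]],
  ],
)

```text
t: 4.25
ee_pos: [576.9, -17.3, 80.8]
ee_rot: [0.822, -0.569, 0.001, -0.0]
force: [-0.6, -2.1, 5.6]
gripper_width: 28.9
```

```bash
python3 st.py
```

```text
t4.25 p [576.9 -17.3  80.8] bed x 0.0 y -19.5 grasp bed x-0.0 y-19.5 F bx-1.3 by-1.8 z5.6 w28.9 xang -1.2108 z [ 0.0022 -0.0013 -1.    ]
```

Emit:
carry_out(
  plan=[
    [[200, -0.0006, 0, 0, 0], [200, -0.0006, 0, 0, 0], [200, -0.0006, 0, 0, 0], [200, -0.0006, 0, 0, 0], [200, -0.0006, 0, 0, 0], [200, -0.0006, 0, 0, 0], [200, -0.0006, 0, 0, 0], [200, -0.0006, 0, 0, 0]],
  ],
)

```text
t: 4.92
ee_pos: [575.3, -12.8, 80.8]
ee_rot: [0.822, -0.569, 0.001, -0.0]
force: [-0.8, -2.3, 5.6]
gripper_width: 28.7
```

```bash
python3 st.py
```

```text
t4.92 p [575.3 -12.8  80.8] bed x 0.1 y -14.7 grasp bed x0.0 y-14.7 F bx-1.6 by-1.8 z5.6 w28.7 xang -1.2109 z [ 0.0023 -0.0013 -1.    ]
```

Emit:
carry_out(
  plan=[
    [[200, -0.0006, 0, 0, 0], [200, -0.0006, 0, 0, 0], [200, -0.0006, 0, 0, 0], [200, -0.0006, 0, 0, 0], [200, -0.0006, 0, 0, 0], [200, -0.0006, 0, 0, 0], [200, -0.0006, 0, 0, 0], [200, -0.0006, 0, 0, 0]],
  ],
)

```text
t: 5.58
ee_pos: [573.6, -8.3, 80.8]
ee_rot: [0.822, -0.569, 0.001, -0.0]
force: [-0.0, -3.2, 6.0]
gripper_width: 28.8
```

Emit:
carry_out(
  plan=[
    [[200, -0.0006, 0, 0, 0], [200, -0.0006, 0, 0, 0], [200, -0.0006, 0, 0, 0], [200, -0.0006, 0, 0, 0], [200, -0.0006, 0, 0, 0], [200, -0.0006, 0, 0, 0], [200, -0.0006, 0, 0, 0], [200, -0.0006, 0, 0, 0]],
  ],
)

```text
t: 6.25
ee_pos: [571.9, -3.8, 80.8]
ee_rot: [0.822, -0.569, 0.001, -0.0]
force: [0.3, -1.9, 5.7]
gripper_width: 28.7
```

Emit:
carry_out(
  plan=[
    [[200, -0.0006, 0, 0, 0], [200, -0.0006, 0, 0, 0], [200, -0.0006, 0, 0, 0], [200, -0.0006, 0, 0, 0], [200, -0.0006, 0, 0, 0], [200, -0.0006, 0, 0, 0], [200, -0.0006, 0, 0, 0], [200, -0.0006, 0, 0, 0]],
  ],
)

```text
t: 6.92
ee_pos: [570.2, 0.7, 80.8]
ee_rot: [0.822, -0.569, 0.001, -0.0]
force: [-1.0, -2.8, 6.3]
gripper_width: 28.9
```

Emit:
carry_out(
  plan=[
    [[200, -0.0006, 0, 0, 0], [200, -0.0006, 0, 0, 0], [200, -0.0006, 0, 0, 0], [200, -0.0006, 0, 0, 0], [200, -0.0006, 0, 0, 0], [200, -0.0006, 0, 0, 0], [200, -0.0006, 0, 0, 0], [200, -0.0006, 0, 0, 0]],
  ],
)

```text
t: 7.58
ee_pos: [568.5, 5.2, 80.8]
ee_rot: [0.822, -0.569, 0.001, -0.0]
force: [0.2, -2.1, 5.2]
gripper_width: 28.7
```

Emit:
carry_out(
  plan=[
    [[200, -0.0006, 0, 0, 0], [200, -0.0006, 0, 0, 0], [200, -0.0006, 0, 0, 0], [200, -0.0006, 0, 0, 0], [200, -0.0006, 0, 0, 0], [200, -0.0006, 0, 0, 0], [200, -0.0006, 0, 0, 0], [200, -0.0006, 0, 0, 0]],
  ],
)

```text
t: 8.25
ee_pos: [566.8, 9.7, 80.8]
ee_rot: [0.822, -0.569, 0.001, -0.0]
force: [-0.2, -2.6, 5.5]
gripper_width: 28.6
```

Emit:
carry_out(
  plan=[
    [[200, -0.0006, 0, 0, 0], [200, -0.0006, 0, 0, 0], [200, -0.0006, 0, 0, 0], [200, -0.0006, 0, 0, 0], [200, -0.0006, 0, 0, 0], [200, -0.0006, 0, 0, 0], [200, -0.0006, 0, 0, 0], [200, -0.0006, 0, 0, 0]],
  ],
)

```text
t: 8.92
ee_pos: [565.1, 14.2, 80.8]
ee_rot: [0.822, -0.569, 0.001, -0.0]
force: [-0.9, -2.0, 6.2]
gripper_width: 28.5
```

```bash
python3 st.py
```

```text
t8.92 p [565.1  14.2  80.8] bed x 0.1 y 14.1 grasp bed x0.1 y14.1 F bx-1.5 by-1.5 z6.2 w28.5 xang -1.2109 z [ 0.0024 -0.0012 -1.    ]
```

Emit:
carry_out(
  plan=[
    [[200, -0.0006, 0, 0, 0], [200, -0.0006, 0, 0, 0], [200, -0.0006, 0, 0, 0], [200, -0.0006, 0, 0, 0], [200, -0.0006, 0, 0, 0], [200, -0.0006, 0, 0, 0], [200, -0.0006, 0, 0, 0], [200, -0.0006, 0, 0, 0]],
  ],
)

```text
t: 9.58
ee_pos: [563.4, 18.7, 80.8]
ee_rot: [0.822, -0.569, 0.001, -0.0]
force: [-1.4, -2.4, 5.9]
gripper_width: 28.5
```

Emit:
carry_out(
  plan=[
    [[200, -0.0006, 0, 0, 0], [200, -0.0006, 0, 0, 0], [200, -0.0006, 0, 0, 0], [200, -0.0006, 0, 0, 0], [200, -0.0006, 0, 0, 0], [200, -0.0006, 0, 0, 0], [200, -0.0006, 0, 0, 0], [200, -0.0006, 0, 0, 0]],
  ],
)

```text
t: 10.25
ee_pos: [561.7, 23.2, 80.8]
ee_rot: [0.822, -0.569, 0.001, -0.0]
force: [-0.3, -2.3, 6.0]
gripper_width: 28.8
```

Emit:
carry_out(
  plan=[
    [[200, -0.0006, 0, 0, 0], [200, -0.0006, 0, 0, 0], [200, -0.0006, 0, 0, 0], [200, -0.0006, 0, 0, 0], [200, -0.0006, 0, 0, 0], [200, -0.0006, 0, 0, 0], [200, -0.0006, 0, 0, 0], [200, -0.0006, 0, 0, 0]],
  ],
)

```text
t: 10.92
ee_pos: [560.0, 27.8, 80.8]
ee_rot: [0.822, -0.569, 0.001, -0.0]
force: [0.5, -2.4, 6.4]
gripper_width: 28.8
```

Emit:
carry_out(
  plan=[
    [[200, -0.0006, 0, 0, 0], [200, -0.0006, 0, 0, 0], [200, -0.0006, 0, 0, 0], [200, -0.0006, 0, 0, 0], [200, -0.0006, 0, 0, 0], [200, -0.0006, 0, 0, 0], [200, -0.0006, 0, 0, 0], [200, -0.0006, 0, 0, 0]],
  ],
)

```text
t: 11.58
ee_pos: [558.4, 32.2, 80.8]
ee_rot: [0.822, -0.569, 0.001, -0.0]
force: [-0.7, -3.1, 5.7]
gripper_width: 29.0
```

Emit:
carry_out(
  plan=[
    [[200, -0.0006, 0, 0, 0], [200, -0.0006, 0, 0, 0], [200, -0.0006, 0, 0, 0], [200, -0.0006, 0, 0, 0], [200, -0.0006, 0, 0, 0], [200, -0.0006, 0, 0, 0], [200, -0.0006, 0, 0, 0], [200, -0.0006, 0, 0, 0]],
  ],
)

```text
t: 12.25
ee_pos: [557.2, 35.3, 80.8]
ee_rot: [0.822, -0.569, 0.002, 0.0]
force: [0.3, -8.3, 6.2]
gripper_width: 28.6
```

Emit:
carry_out(
  plan=[
    [[200, -0.0006, 0, 0, 0], [200, -0.0006, 0, 0, 0], [200, -0.0006, 0, 0, 0], [200, -0.0006, 0, 0, 0], [200, -0.0006, 0, 0, 0], [200, -0.0006, 0, 0, 0], [200, -0.0006, 0, 0, 0], [200, -0.0006, 0, 0, 0]],
  ],
)

```text
t: 12.92
ee_pos: [555.6, 39.6, 80.8]
ee_rot: [0.822, -0.569, 0.002, 0.0]
force: [-0.2, -8.0, 4.5]
gripper_width: 28.9
```

Emit:
carry_out(
  plan=[
    [[200, -0.0006, 0, 0, 0], [200, -0.0006, 0, 0, 0], [200, -0.0006, 0, 0, 0], [200, -0.0006, 0, 0, 0], [200, -0.0006, 0, 0, 0], [200, -0.0006, 0, 0, 0], [200, -0.0006, 0, 0, 0], [200, -0.0006, 0, 0, 0]],
  ],
)

```text
t: 13.58
ee_pos: [553.7, 44.6, 80.8]
ee_rot: [0.822, -0.569, 0.002, 0.0]
force: [-0.5, -6.8, 5.5]
gripper_width: 28.5
```

```bash
python3 st.py
```

```text
t13.58 p [553.7  44.6  80.8] bed x 0.1 y 46.5 grasp bed x0.1 y46.6 F bx-2.9 by-6.1 z5.5 w28.5 xang -1.2105 z [ 0.003  -0.0027 -1.    ]
```

Emit:
carry_out(
  plan=[
    [[200, -0.0004, 0, 0, 0], [200, -0.0004, 0, 0, 0], [200, -0.0004, 0, 0, 0], [200, -0.0004, 0, 0, 0], [200, -0.0004, 0, 0, 0], [200, -0.0004, 0, 0, 0], [200, -0.0004, 0, 0, 0], [200, -0.0004, 0, 0, 0]],
  ],
)

```text
t: 14.25
ee_pos: [552.4, 48.1, 80.8]
ee_rot: [0.822, -0.569, 0.002, 0.0]
force: [0.0, -4.5, 5.3]
gripper_width: 28.7
```

Emit:
carry_out(
  plan=[
    [[200, -0.0004, 0, 0, 0], [200, -0.0004, 0, 0, 0], [200, -0.0004, 0, 0, 0], [200, -0.0004, 0, 0, 0], [200, -0.0004, 0, 0, 0], [200, -0.0004, 0, 0, 0], [200, -0.0004, 0, 0, 0], [200, -0.0004, 0, 0, 0]],
  ],
)

```text
t: 14.92
ee_pos: [551.1, 51.6, 80.8]
ee_rot: [0.822, -0.569, 0.001, -0.0]
force: [-0.7, -3.5, 6.2]
gripper_width: 28.8
```

Emit:
carry_out(
  plan=[
    [[200, -0.0006, 0, 0, 0], [200, -0.0006, 0, 0, 0], [200, -0.0006, 0, 0, 0], [200, -0.0006, 0, 0, 0], [200, -0.0006, 0, 0, 0], [200, -0.0006, 0, 0, 0], [200, -0.0006, 0, 0, 0], [200, -0.0006, 0, 0, 0]],
  ],
)

```text
t: 15.58
ee_pos: [549.3, 56.3, 80.8]
ee_rot: [0.822, -0.569, 0.001, -0.0]
force: [-0.6, -2.1, 5.8]
gripper_width: 28.9
```

```bash
python3 st.py
```

```text
t15.58 p [549.3  56.3  80.8] bed x 0.1 y 59.0 grasp bed x0.1 y59.0 F bx-1.3 by-1.8 z5.8 w28.9 xang -1.2107 z [ 0.0023 -0.0011 -1.    ]
```

Emit:
carry_out(
  plan=[
    [[200, -0.003, 0, 0, 0], [200, -0.004, 0, 0, 0], [200, -0.004, 0, 0, 0], [200, -0.004, 0, 0, 0], [200, -0.004, 0, 0, 0], [200, -0.003, 0, 0, 0], [200, -0.002, 0, 0, 0], [200, -0.001, 0, 0, 0]],
  ],
)

```text
t: 16.25
ee_pos: [540.5, 80.0, 80.8]
ee_rot: [0.822, -0.569, 0.001, -0.0]
force: [-1.5, -1.7, 6.2]
gripper_width: 28.9
```

Emit:
carry_out(
  plan=[
    [[200, -0.001, 0, 0, 0], [200, -0.001, 0, 0, 0], [200, -0.001, 0, 0, 0], [200, -0.0006, 0, 0, 0], [200, -0.0005, 0, 0, 0], [200, -0.0005, 0, 0, 0], [200, -0.0005, 0, 0, 0], [200, -0.0005, 0, 0, 0]],
  ],
)

```text
t: 16.92
ee_pos: [538.6, 84.9, 80.8]
ee_rot: [0.822, -0.569, 0.001, -0.0]
force: [-0.7, -3.0, 5.9]
gripper_width: 28.9
```

```bash
python3 st.py
```

```text
t16.92 p [538.6  84.9  80.8] bed x 0.1 y 89.6 grasp bed x0.1 y89.7 F bx-1.7 by-2.6 z5.9 w28.9 xang -1.2107 z [ 0.0023 -0.001  -1.    ]
```

Emit:
carry_out(
  plan=[
    [[200, -0.0004, 0, 0, 0], [200, -0.0004, 0, 0, 0], [200, -0.0004, 0, 0, 0], [200, -0.0004, 0, 0, 0], [200, -0.0004, 0, 0, 0], [200, -0.0004, 0, 0, 0], [200, -0.0004, 0, 0, 0], [200, -0.0004, 0, 0, 0]],
  ],
)

```text
t: 17.58
ee_pos: [537.4, 88.0, 80.8]
ee_rot: [0.822, -0.569, 0.001, -0.0]
force: [-0.9, -2.2, 5.7]
gripper_width: 28.7
```

```bash
python3 st.py
```

```text
t17.58 p [537.4  88.   80.8] bed x 0.1 y 92.9 grasp bed x0.1 y92.9 F bx-1.6 by-1.8 z5.7 w28.7 xang -1.2106 z [ 2.2e-03 -9.0e-04 -1.0e+00]
```

Emit:
carry_out(
  plan=[
    [[200, -0.0003, 0, 0, 0], [200, -0.0003, 0, 0, 0], [200, -0.0003, 0, 0, 0], [200, -0.0003, 0, 0, 0], [200, -0.0002, 0, 0, 0], [200, -0.0002, 0, 0, 0], [200, -0.0002, 0, 0, 0], [200, -0.0002, 0, 0, 0]],
  ],
)

```text
t: 18.25
ee_pos: [536.7, 89.8, 80.8]
ee_rot: [0.822, -0.569, 0.001, -0.0]
force: [-0.0, -1.7, 6.4]
gripper_width: 28.6
```

```bash
python3 st.py
```

```text
t18.25 p [536.7  89.8  80.8] bed x 0.1 y 94.8 grasp bed x0.1 y94.9 F bx-0.6 by-1.6 z6.4 w28.6 xang -1.2107 z [ 2.3e-03 -9.0e-04 -1.0e+00]
```

Emit:
carry_out(
  plan=[
    [[200, -0.0002, 0, 0, 0], [200, -0.0002, 0, 0, 0], [200, -0.0002, 0, 0, 0], [200, -0.0002, 0, 0, 0], [200, -0.0002, 0, 0, 0], [200, -0.0002, 0, 0, 0], [200, -0.0002, 0, 0, 0], [200, -0.0002, 0, 0, 0]],
  ],
)

```text
t: 18.92
ee_pos: [536.3, 91.0, 80.8]
ee_rot: [0.822, -0.569, 0.001, -0.0]
force: [-0.2, -3.8, 6.0]
gripper_width: 28.6
```

```bash
python3 st.py
```

```text
t18.92 p [536.3  91.   80.8] bed x 0.1 y 96.1 grasp bed x0.1 y96.1 F bx-1.5 by-3.5 z6.0 w28.6 xang -1.2106 z [ 0.0024 -0.0014 -1.    ]
```

Emit:
carry_out(
  plan=[
    [[200, -0.0002, 0, 0, 0], [200, -0.0002, 0, 0, 0], [200, -0.0002, 0, 0, 0], [200, -0.0002, 0, 0, 0], [200, -0.0001, 0, 0, 0], [200, -0.0001, 0, 0, 0], [200, -0.0001, 0, 0, 0], [200, 0, 0, 0, 0]],
  ],
)

```text
t: 19.58
ee_pos: [536.3, 91.1, 80.8]
ee_rot: [0.822, -0.569, 0.002, 0.0]
force: [0.6, -6.0, 5.9]
gripper_width: 29.0
```

```bash
python3 st.py
```

```text
t19.58 p [536.3  91.1  80.8] bed x 0.2 y 96.2 grasp bed x0.2 y96.3 F bx-1.5 by-5.9 z5.9 w29.0 xang -1.2104 z [ 0.003  -0.0025 -1.    ]
```

Emit:
carry_out(
  plan=[
    [[200, -0.0002, 0, 0, 0], [200, -0.0002, 0, 0, 0], [200, -0.0002, 0, 0, 0], [200, -0.0002, 0, 0, 0], [200, -0.0002, 0, 0, 0], [200, 0, 0, 0, 0], [200, 0, 0, 0, 0], [200, 0, 0, 0, 0]],
  ],
)

```text
t: 20.25
ee_pos: [536.3, 91.2, 80.8]
ee_rot: [0.822, -0.569, 0.002, 0.001]
force: [1.0, -10.6, 5.7]
gripper_width: 28.7
```

```bash
python3 st.py
```

```text
t20.25 p [536.3  91.2  80.8] bed x 0.2 y 96.3 grasp bed x0.2 y96.4 F bx-2.8 by-10.2 z5.7 w28.7 xang -1.2101 z [ 0.0034 -0.0037 -1.    ]
```

Emit:
carry_out(
  plan=[
    [[200, 0.001, 0, 0, 0], [200, 0.003, 0, 0, 0], [200, 0.006, 0, 0, 0], [200, 0.008, 0, 0, 0], [200, 0.008, 0, 0, 0], [200, 0.006, 0, 0, 0], [200, 0.003, 0, 0, 0], [200, 0.001, 0, 0, 0]],
  ],
)

```text
t: 20.92
ee_pos: [547.9, 60.1, 80.8]
ee_rot: [0.822, -0.569, 0.001, -0.001]
force: [-0.9, 1.8, 7.6]
gripper_width: 28.8
```

Emit:
carry_out(
  plan=[
    [[200, 0.0005, 0, 0, 0], [200, 0.0005, 0, 0, 0], [200, 0.0005, 0, 0, 0], [200, 0.0005, 0, 0, 0], [200, 0.0005, 0, 0, 0], [200, 0.0005, 0, 0, 0], [200, 0.0005, 0, 0, 0], [200, 0.0005, 0, 0, 0]],
  ],
)

```text
t: 21.58
ee_pos: [549.1, 56.9, 80.8]
ee_rot: [0.822, -0.569, 0.0, -0.001]
force: [-0.5, 1.3, 7.6]
gripper_width: 29.2
```

```bash
python3 st.py
```

```text
t21.58 p [549.1  56.9  80.8] bed x 0.1 y 59.7 grasp bed x0.1 y59.7 F bx-0.0 by1.4 z7.6 w29.2 xang -1.2112 z [ 1.6e-03  6.0e-04 -1.0e+00]
```

Now a fine pass, 2.8 mm per call, through 60 → 28.

Emit:
carry_out(
  plan=[
    [[200, 0.0005, 0, 0, 0], [200, 0.0005, 0, 0, 0], [200, 0.0005, 0, 0, 0], [200, 0.0005, 0, 0, 0], [200, 0.0005, 0, 0, 0], [200, 0.0005, 0, 0, 0], [200, 0.0005, 0, 0, 0], [200, 0.0005, 0, 0, 0]],
  ],
)

```text
t: 22.25
ee_pos: [550.5, 53.2, 80.8]
ee_rot: [0.822, -0.569, 0.0, -0.001]
force: [-0.3, 1.6, 6.9]
gripper_width: 28.7
```

Emit:
carry_out(
  plan=[
    [[200, 0.0003, 0, 0, 0], [200, 0.0003, 0, 0, 0], [200, 0.0003, 0, 0, 0], [200, 0.0003, 0, 0, 0], [200, 0.0003, 0, 0, 0], [200, 0.0003, 0, 0, 0], [200, 0.0003, 0, 0, 0], [200, 0.0003, 0, 0, 0]],
  ],
)

```text
t: 22.92
ee_pos: [551.2, 51.3, 80.8]
ee_rot: [0.822, -0.569, 0.0, -0.001]
force: [-1.5, 3.2, 6.8]
gripper_width: 29.0
```

Emit:
carry_out(
  plan=[
    [[200, 0.0003, 0, 0, 0], [200, 0.0003, 0, 0, 0], [200, 0.0003, 0, 0, 0], [200, 0.0003, 0, 0, 0], [200, 0.0003, 0, 0, 0], [200, 0.0003, 0, 0, 0], [200, 0.0003, 0, 0, 0], [200, 0.0003, 0, 0, 0]],
  ],
)

```text
t: 23.58
ee_pos: [551.6, 49.9, 80.8]
ee_rot: [0.822, -0.569, -0.0, -0.001]
force: [-1.1, 6.6, 7.8]
gripper_width: 28.8
```

Emit:
carry_out(
  plan=[
    [[200, 0.0003, 0, 0, 0], [200, 0.0003, 0, 0, 0], [200, 0.0003, 0, 0, 0], [200, 0.0003, 0, 0, 0], [200, 0.0003, 0, 0, 0], [200, 0.0003, 0, 0, 0], [200, 0.0003, 0, 0, 0], [200, 0.0003, 0, 0, 0]],
  ],
)

```text
t: 24.25
ee_pos: [552.4, 48.0, 80.8]
ee_rot: [0.822, -0.569, -0.0, -0.001]
force: [-1.2, 6.7, 7.7]
gripper_width: 28.7
```

Emit:
carry_out(
  plan=[
    [[200, 0.0003, 0, 0, 0], [200, 0.0003, 0, 0, 0], [200, 0.0003, 0, 0, 0], [200, 0.0003, 0, 0, 0], [200, 0.0003, 0, 0, 0], [200, 0.0003, 0, 0, 0], [200, 0.0003, 0, 0, 0], [200, 0.0003, 0, 0, 0]],
  ],
)

```text
t: 24.92
ee_pos: [553.2, 45.9, 80.8]
ee_rot: [0.822, -0.569, -0.001, -0.001]
force: [-1.4, 7.9, 8.1]
gripper_width: 28.3
```

Emit:
carry_out(
  plan=[
    [[200, 0.0003, 0, 0, 0], [200, 0.0003, 0, 0, 0], [200, 0.0003, 0, 0, 0], [200, 0.0003, 0, 0, 0], [200, 0.0003, 0, 0, 0], [200, 0.0003, 0, 0, 0], [200, 0.0003, 0, 0, 0], [200, 0.0003, 0, 0, 0]],
  ],
)

```text
t: 25.58
ee_pos: [554.0, 43.6, 80.8]
ee_rot: [0.822, -0.569, -0.001, -0.001]
force: [-1.6, 7.5, 8.0]
gripper_width: 28.9
```

Emit:
carry_out(
  plan=[
    [[200, 0.0003, 0, 0, 0], [200, 0.0003, 0, 0, 0], [200, 0.0003, 0, 0, 0], [200, 0.0003, 0, 0, 0], [200, 0.0003, 0, 0, 0], [200, 0.0003, 0, 0, 0], [200, 0.0003, 0, 0, 0], [200, 0.0003, 0, 0, 0]],
  ],
)

```text
t: 26.25
ee_pos: [555.0, 41.1, 80.8]
ee_rot: [0.822, -0.569, -0.0, -0.001]
force: [-1.5, 6.7, 7.7]
gripper_width: 28.6
```

```bash
python3 st.py
```

```text
t26.25 p [555.   41.1  80.8] bed x 0.1 y 42.8 grasp bed x0.0 y42.8 F bx0.9 by6.8 z7.7 w28.6 xang -1.2114 z [ 7.0e-04  2.4e-03 -1.0e+00]
```

Emit:
carry_out(
  plan=[
    [[200, 0.0003, 0, 0, 0], [200, 0.0003, 0, 0, 0], [200, 0.0003, 0, 0, 0], [200, 0.0003, 0, 0, 0], [200, 0.0003, 0, 0, 0], [200, 0.0003, 0, 0, 0], [200, 0.0003, 0, 0, 0], [200, 0.0003, 0, 0, 0]],
  ],
)

```text
t: 26.92
ee_pos: [555.9, 38.5, 80.8]
ee_rot: [0.822, -0.569, -0.0, -0.001]
force: [-0.9, 5.7, 7.4]
gripper_width: 28.5
```

Emit:
carry_out(
  plan=[
    [[200, 0.0003, 0, 0, 0], [200, 0.0003, 0, 0, 0], [200, 0.0003, 0, 0, 0], [200, 0.0003, 0, 0, 0], [200, 0.0003, 0, 0, 0], [200, 0.0003, 0, 0, 0], [200, 0.0003, 0, 0, 0], [200, 0.0003, 0, 0, 0]],
  ],
)

```text
t: 27.58
ee_pos: [557.0, 35.9, 80.8]
ee_rot: [0.822, -0.569, 0.0, -0.001]
force: [-1.5, 3.8, 7.0]
gripper_width: 28.7
```

Emit:
carry_out(
  plan=[
    [[200, 0.0003, 0, 0, 0], [200, 0.0003, 0, 0, 0], [200, 0.0003, 0, 0, 0], [200, 0.0003, 0, 0, 0], [200, 0.0003, 0, 0, 0], [200, 0.0003, 0, 0, 0], [200, 0.0003, 0, 0, 0], [200, 0.0003, 0, 0, 0]],
  ],
)

```text
t: 28.25
ee_pos: [557.9, 33.3, 80.8]
ee_rot: [0.822, -0.569, 0.0, -0.001]
force: [-1.7, 1.7, 7.3]
gripper_width: 28.5
```

Emit:
carry_out(
  plan=[
    [[200, 0.0003, 0, 0, 0], [200, 0.0003, 0, 0, 0], [200, 0.0003, 0, 0, 0], [200, 0.0003, 0, 0, 0], [200, 0.0003, 0, 0, 0], [200, 0.0003, 0, 0, 0], [200, 0.0003, 0, 0, 0], [200, 0.0003, 0, 0, 0]],
  ],
)

```text
t: 28.92
ee_pos: [558.9, 30.7, 80.8]
ee_rot: [0.822, -0.569, 0.0, -0.001]
force: [-1.9, 1.5, 7.6]
gripper_width: 29.1
```

```bash
python3 st.py
```

```text
t28.92 p [558.9  30.7  80.8] bed x 0.1 y 31.7 grasp bed x0.0 y31.7 F bx-1.3 by2.1 z7.6 w29.1 xang -1.2111 z [ 1.5e-03  6.0e-04 -1.0e+00]
```

Emit:
carry_out(
  plan=[
    [[200, 0.002, 0, 0, 0], [200, 0.005, 0, 0, 0], [200, 0.008, 0, 0, 0], [200, 0.008, 0, 0, 0], [200, 0.008, 0, 0, 0], [200, 0.008, 0, 0, 0], [200, 0.008, 0, 0, 0], [200, 0.008, 0, 0, 0]],
  ],
)

```text
t: 29.58
ee_pos: [578.3, -20.9, 80.8]
ee_rot: [0.822, -0.569, 0.0, -0.001]
force: [-1.5, 2.3, 6.1]
gripper_width: 28.6
```

Emit:
carry_out(
  plan=[
    [[200, 0.008, 0, 0, 0], [200, 0.008, 0, 0, 0], [200, 0.008, 0, 0, 0], [200, 0.008, 0, 0, 0], [200, 0.006, 0, 0, 0], [200, 0.004, 0, 0, 0], [200, 0.002, 0, 0, 0], [200, 0.001, 0, 0, 0]],
  ],
)

```text
t: 30.25
ee_pos: [594.2, -63.3, 80.8]
ee_rot: [0.822, -0.569, 0.0, -0.001]
force: [-1.3, 2.2, 6.4]
gripper_width: 28.5
```

```bash
python3 st.py
```

```text
t30.25 p [594.2 -63.3  80.8] bed x -0.0 y -68.7 grasp bed x-0.0 y-68.7 F bx-0.4 by2.5 z6.4 w28.5 xang -1.2114 z [ 1.4e-03  3.0e-04 -1.0e+00]
```

Move 17 mm more, then creep.

Emit:
carry_out(
  plan=[
    [[200, 0.003, 0, 0, 0], [200, 0.004, 0, 0, 0], [200, 0.004, 0, 0, 0], [200, 0.003, 0, 0, 0], [200, 0.002, 0, 0, 0], [200, 0.002, 0, 0, 0], [200, 0.001, 0, 0, 0], [200, 0.001, 0, 0, 0]],
  ],
)

```text
t: 30.92
ee_pos: [601.1, -81.7, 80.8]
ee_rot: [0.822, -0.569, 0.0, -0.001]
force: [-0.8, 2.2, 6.4]
gripper_width: 29.0
```

Emit:
carry_out(
  plan=[
    [[200, 0.0007, 0, 0, 0], [200, 0.0006, 0, 0, 0], [200, 0.0005, 0, 0, 0], [200, 0.0005, 0, 0, 0], [200, 0.0004, 0, 0, 0], [200, 0.0004, 0, 0, 0], [200, 0.0004, 0, 0, 0], [200, 0.0004, 0, 0, 0]],
  ],
)

```text
t: 31.58
ee_pos: [602.4, -85.3, 80.8]
ee_rot: [0.822, -0.569, 0.0, -0.001]
force: [-1.2, 1.6, 5.2]
gripper_width: 29.0
```

```bash
python3 st.py
```

```text
t31.58 p [602.4 -85.3  80.8] bed x -0.0 y -92.2 grasp bed x-0.1 y-92.2 F bx-0.5 by1.9 z5.2 w29.0 xang -1.2111 z [ 1.2e-03  4.0e-04 -1.0e+00]
```

Emit:
carry_out(
  plan=[
    [[200, 0.0004, 0, 0, 0], [200, 0.0003, 0, 0, 0], [200, 0.0003, 0, 0, 0], [200, 0.0003, 0, 0, 0], [200, 0.0002, 0, 0, 0], [200, 0.0002, 0, 0, 0], [200, 0.0002, 0, 0, 0], [200, 0.0002, 0, 0, 0]],
  ],
)

```text
t: 32.25
ee_pos: [603.1, -87.2, 80.8]
ee_rot: [0.822, -0.569, 0.0, -0.001]
force: [-0.5, 2.0, 6.0]
gripper_width: 28.4
```

```bash
python3 st.py
```

```text
t32.25 p [603.1 -87.2  80.8] bed x -0.1 y -94.2 grasp bed x-0.1 y-94.2 F bx0.3 by2.0 z6.0 w28.4 xang -1.2111 z [ 1.1e-03  5.0e-04 -1.0e+00]
```

Emit:
carry_out(
  plan=[
    [[200, 0.0002, 0, 0, 0], [200, 0.0002, 0, 0, 0], [200, 0.0002, 0, 0, 0], [200, 0.0002, 0, 0, 0], [200, 0.0002, 0, 0, 0], [200, 0.0002, 0, 0, 0], [200, 0, 0, 0, 0], [200, 0, 0, 0, 0]],
  ],
)

```text
t: 32.92
ee_pos: [603.2, -87.3, 80.8]
ee_rot: [0.822, -0.569, -0.0, -0.001]
force: [-1.4, 4.8, 6.6]
gripper_width: 28.9
```

```bash
python3 st.py
```

```text
t32.92 p [603.2 -87.3  80.8] bed x -0.1 y -94.3 grasp bed x-0.1 y-94.4 F bx0.4 by5.0 z6.6 w28.9 xang -1.2111 z [ 4.0e-04  1.8e-03 -1.0e+00]
```

Emit:
carry_out(
  plan=[
    [[200, 0.0002, 0, 0, 0], [200, 0.0002, 0, 0, 0], [200, 0.0002, 0, 0, 0], [200, 0.0002, 0, 0, 0], [200, 0.0002, 0, 0, 0], [200, 0.0002, 0, 0, 0], [200, 0, 0, 0, 0], [200, 0, 0, 0, 0]],
  ],
)

```text
t: 33.58
ee_pos: [603.2, -87.4, 80.8]
ee_rot: [0.822, -0.569, -0.001, -0.001]
force: [-1.9, 7.6, 8.9]
gripper_width: 28.7
```

```bash
python3 st.py
```

```text
t33.58 p [603.2 -87.4  80.8] bed x -0.1 y -94.4 grasp bed x-0.1 y-94.5 F bx0.9 by7.8 z8.9 w28.7 xang -1.2112 z [-5.0e-04  3.2e-03 -1.0e+00]
```

Emit:
carry_out(
  plan=[
    [[200, 0.0002, 0, 0, 0], [200, 0.0002, 0, 0, 0], [200, 0.0002, 0, 0, 0], [200, 0.0002, 0, 0, 0], [200, 0, 0, 0, 0], [200, 0, 0, 0, 0], [200, 0, 0, 0, 0], [200, -0.001, 0, 0, 0]],
  ],
)

```text
t: 34.25
ee_pos: [603.2, -87.4, 80.8]
ee_rot: [0.822, -0.569, -0.001, -0.001]
force: [-1.3, 3.8, 6.8]
gripper_width: 28.6
```

Emit:
carry_out(
  plan=[
    [[200, -0.002, 0, 0, 0], [200, -0.005, 0, 0, 0], [200, -0.008, 0, 0, 0], [200, -0.01, 0, 0, 0], [200, -0.01, 0, 0, 0], [200, -0.01, 0, 0, 0], [200, -0.01, 0, 0, 0], [200, -0.01, 0, 0, 0]],
  ],
)

```text
t: 34.92
ee_pos: [581.6, -29.6, 80.8]
ee_rot: [0.822, -0.569, 0.002, -0.0]
force: [-0.9, -2.8, 6.2]
gripper_width: 28.6
```

Emit:
carry_out(
  plan=[
    [[200, -0.01, 0, 0, 0], [200, -0.01, 0, 0, 0], [200, -0.01, 0, 0, 0], [200, -0.01, 0, 0, 0], [200, -0.008, 0, 0, 0], [200, -0.006, 0, 0, 0], [200, -0.004, 0, 0, 0], [200, -0.001, 0, 0, 0]],
  ],
)

```text
t: 35.58
ee_pos: [560.5, 26.5, 80.8]
ee_rot: [0.822, -0.569, 0.001, -0.0]
force: [-0.4, -2.5, 7.1]
gripper_width: 28.9
```

```bash
python3 st.py
```

```text
t35.58 p [560.5  26.5  80.8] bed x 0.1 y 27.2 grasp bed x0.1 y27.2 F bx-1.3 by-2.2 z7.1 w28.9 xang -1.2103 z [ 2.2e-03 -8.0e-04 -1.0e+00]
```

Emit:
carry_out(
  plan=[
    [[200, -0.0005, 0, 0, 0], [200, -0.0005, 0, 0, 0], [200, -0.0005, 0, 0, 0], [200, -0.0005, 0, 0, 0], [200, -0.0005, 0, 0, 0], [200, -0.0005, 0, 0, 0], [200, -0.0005, 0, 0, 0], [200, -0.0005, 0, 0, 0]],
  ],
)

```text
t: 36.25
ee_pos: [559.4, 29.5, 80.8]
ee_rot: [0.822, -0.569, 0.001, -0.0]
force: [-0.3, -2.3, 7.9]
gripper_width: 28.7
```

Emit:
carry_out(
  plan=[
    [[200, -0.0003, 0, 0, 0], [200, -0.0003, 0, 0, 0], [200, -0.0003, 0, 0, 0], [200, -0.0003, 0, 0, 0], [200, -0.0003, 0, 0, 0], [200, -0.0003, 0, 0, 0], [200, -0.0003, 0, 0, 0], [200, -0.0003, 0, 0, 0]],
  ],
)

```text
t: 36.92
ee_pos: [558.5, 31.7, 80.8]
ee_rot: [0.822, -0.569, 0.001, -0.0]
force: [-0.3, -3.9, 7.4]
gripper_width: 28.8
```

Emit:
carry_out(
  plan=[
    [[200, -0.0003, 0, 0, 0], [200, -0.0003, 0, 0, 0], [200, -0.0003, 0, 0, 0], [200, -0.0003, 0, 0, 0], [200, -0.0003, 0, 0, 0], [200, -0.0003, 0, 0, 0], [200, -0.0003, 0, 0, 0], [200, -0.0003, 0, 0, 0]],
  ],
)

```text
t: 37.58
ee_pos: [558.1, 32.9, 80.8]
ee_rot: [0.822, -0.569, 0.002, 0.0]
force: [0.3, -6.9, 6.4]
gripper_width: 28.8
```

Emit:
carry_out(
  plan=[
    [[200, -0.0003, 0, 0, 0], [200, -0.0003, 0, 0, 0], [200, -0.0003, 0, 0, 0], [200, -0.0003, 0, 0, 0], [200, -0.0003, 0, 0, 0], [200, -0.0003, 0, 0, 0], [200, -0.0003, 0, 0, 0], [200, -0.0003, 0, 0, 0]],
  ],
)

```text
t: 38.25
ee_pos: [557.4, 34.7, 80.8]
ee_rot: [0.822, -0.569, 0.002, 0.0]
force: [0.2, -7.5, 6.1]
gripper_width: 28.8
```

Emit:
carry_out(
  plan=[
    [[200, -0.0003, 0, 0, 0], [200, -0.0003, 0, 0, 0], [200, -0.0003, 0, 0, 0], [200, -0.0003, 0, 0, 0], [200, -0.0003, 0, 0, 0], [200, -0.0003, 0, 0, 0], [200, -0.0003, 0, 0, 0], [200, -0.0003, 0, 0, 0]],
  ],
)

```text
t: 38.92
ee_pos: [556.7, 36.8, 80.8]
ee_rot: [0.822, -0.569, 0.002, 0.0]
force: [0.1, -8.2, 6.9]
gripper_width: 29.2
```

```bash
python3 st.py
```

```text
t38.92 p [556.7  36.8  80.8] bed x 0.1 y 38.2 grasp bed x0.1 y38.3 F bx-2.7 by-7.7 z6.9 w29.2 xang -1.2106 z [ 0.0033 -0.0032 -1.    ]
```

Emit:
carry_out(
  plan=[
    [[200, -0.0003, 0, 0, 0], [200, -0.0003, 0, 0, 0], [200, -0.0003, 0, 0, 0], [200, -0.0003, 0, 0, 0], [200, -0.0003, 0, 0, 0], [200, -0.0003, 0, 0, 0], [200, -0.0003, 0, 0, 0], [200, -0.0003, 0, 0, 0]],
  ],
)

```text
t: 39.58
ee_pos: [555.8, 39.0, 80.8]
ee_rot: [0.822, -0.569, 0.002, 0.0]
force: [-0.4, -9.6, 6.0]
gripper_width: 28.8
```

Emit:
carry_out(
  plan=[
    [[200, -0.0003, 0, 0, 0], [200, -0.0003, 0, 0, 0], [200, -0.0003, 0, 0, 0], [200, -0.0003, 0, 0, 0], [200, -0.0003, 0, 0, 0], [200, -0.0003, 0, 0, 0], [200, -0.0003, 0, 0, 0], [200, -0.0003, 0, 0, 0]],
  ],
)

```text
t: 40.25
ee_pos: [554.9, 41.4, 80.8]
ee_rot: [0.822, -0.569, 0.002, 0.0]
force: [-0.7, -7.9, 6.2]
gripper_width: 29.2
```

```bash
python3 st.py
```

```text
t40.25 p [554.9  41.4  80.8] bed x 0.2 y 43.1 grasp bed x0.1 y43.2 F bx-3.4 by-7.1 z6.2 w29.2 xang -1.2105 z [ 0.0033 -0.003  -1.    ]
```

Emit:
carry_out(
  plan=[
    [[200, -0.0002, 0, 0, 0], [200, -0.0002, 0, 0, 0], [200, 0, 0, 0, 0], [200, 0, 0, 0, 0], [200, 0, 0, 0, 0], [200, 0.0003, 0, 0, 0], [200, 0.0003, 0, 0, 0], [200, 0.0003, 0, 0, 0]],
  ],
)

```text
t: 40.92
ee_pos: [554.7, 41.9, 80.8]
ee_rot: [0.822, -0.569, 0.002, -0.0]
force: [0.3, -2.5, 6.6]
gripper_width: 28.9
```

```bash
python3 st.py
```

```text
t40.92 p [554.7  41.9  80.8] bed x 0.1 y 43.7 grasp bed x0.1 y43.7 F bx-0.6 by-2.5 z6.6 w28.9 xang -1.2109 z [ 0.0027 -0.0016 -1.    ]
```

Emit:
carry_out(
  plan=[
    [[200, 0.0003, 0, 0, 0], [200, 0.0002, 0, 0, 0], [200, 0, 0, 0, 0], [200, 0, 0, 0, 0], [200, 0, 0, 0, 0], [200, 0, 0, 0, 0], [200, 0, 0, 0, 0], [200, 0, 0, 0, 0]],
  ],
)

```text
t: 41.58
ee_pos: [554.7, 41.9, 80.8]
ee_rot: [0.822, -0.569, 0.001, -0.0]
force: [-0.4, -3.0, 7.3]
gripper_width: 28.8
```

```bash
python3 st.py
```

```text
t41.58 p [554.7  41.9  80.8] bed x 0.1 y 43.6 grasp bed x0.1 y43.7 F bx-1.4 by-2.6 z7.3 w28.8 xang -1.2109 z [ 0.0025 -0.0011 -1.    ]
```

Emit:
carry_out(
  plan=[
    [[200, 0.0003, 0, 0, 0], [200, 0.0003, 0, 0, 0], [200, 0, 0, 0, 0], [200, 0, 0, 0, 0], [200, 0, 0, 0, 0], [200, 0, 0, 0, 0], [200, 0, 0, 0, 0], [200, 0, 0, 0, 0]],
  ],
)

```text
t: 42.25
ee_pos: [554.7, 41.8, 80.8]
ee_rot: [0.822, -0.569, 0.001, -0.0]
force: [-0.9, -1.0, 7.8]
gripper_width: 28.6
```

```bash
python3 st.py
```

```text
t42.25 p [554.7  41.8  80.8] bed x 0.1 y 43.6 grasp bed x0.1 y43.6 F bx-1.2 by-0.6 z7.8 w28.6 xang -1.2110 z [ 2.1e-03 -5.0e-04 -1.0e+00]
```

Unloaded at 43.6. Opening.

Emit:
carry_out(
  plan=[
    [[120, 0, 0, 0, 0], [100, 0, 0, 0, 0], [60, 0, 0, 0, 0], [20, 0, 0, 0, 0], [0, 0, 0, 0, 0], [0, 0, 0, 0, 0], [0, 0, 0, 0, 0], [0, 0, 0, 0, 0]],
  ],
)

```text
t: 42.92
ee_pos: [553.9, 42.0, 79.6]
ee_rot: [0.822, -0.569, -0.0, 0.0]
force: [0.2, 0.4, -0.9]
gripper_width: 85.4
```

```bash
python3 st.py;python3 - <<'E'
from plant import r, viewer
import cv2
c=viewer.read_camera("side"); cv2.imwrite("pics/s3.png",cv2.resize(c["frame"][120:270,270:450,::-1],None,fx=4,fy=4))
E
```

```text
t42.92 p [553.9  42.   79.6] bed x -0.6 y 44.1 grasp bed x-0.6 y44.1 F bx0.3 by0.3 z-0.9 w85.4 xang -1.2110 z [-2.e-04  1.e-04 -1.e+00]
```

View pics/s3.png

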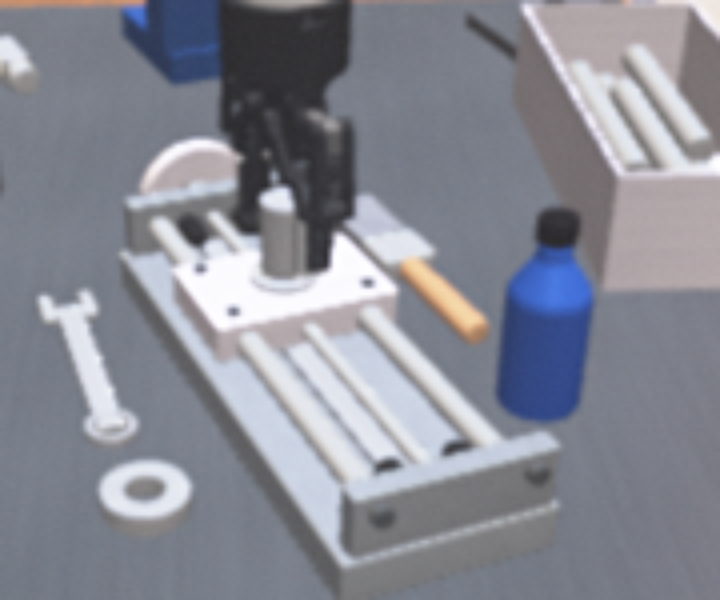

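The jaws are open and clear either side of the post (post at about (283,235) in this 4x crop), and the other items haven't moved. I'll raise straight up.

Emit:
carry_out(
  plan=[
    [[0, 0, 0, -0.01, 0], [0, 0, 0, -0.02, 0], [0, 0, 0, -0.025, 0], [0, 0, 0, -0.025, 0], [0, 0, 0, -0.025, 0], [0, 0, 0, -0.02, 0], [0, 0, 0, 0, 0], [0, 0, 0, 0, 0]],
  ],
)

```text
t: 43.63
ee_pos: [554.8, 41.9, 206.6]
ee_rot: [0.822, -0.569, 0.002, -0.001]
force: [0.5, -0.7, -1.2]
gripper_width: 85.5
```

Emit:
carry_out(
  plan=[
    [[0, 0.035, 0.018, 0, 0], [0, 0.035, 0.018, 0, 0], [0, 0.035, 0.018, 0, 0], [0, 0.035, 0.018, 0, 0], [0, 0.035, 0.018, 0, 0], [0, 0.03, 0.015, 0, 0], [0, 0, 0, 0, 0], [0, 0, 0, 0, 0]],
  ],
)

```text
t: 44.3
ee_pos: [526.8, -188.3, 203.3]
ee_rot: [0.821, -0.571, -0.001, -0.0]
force: [0.0, 1.2, -0.4]
gripper_width: 85.2
```

```bash
python3 st.py;python3 - <<'E'
from plant import r, viewer
import cv2
for n in("top","side"):
    c=viewer.read_camera(n); cv2.imwrite(f"pics/{n}4.png",c["frame"][:,:,::-1])
a=cv2.imread("pics/top4.png")[120:250,210:410]
b=cv2.imread("pics/side4.png")[120:270,270:450]
cv2.imwrite("pics/t4z.png",cv2.resize(a,None,fx=4,fy=4,interpolation=cv2.INTER_CUBIC))
cv2.imwrite("pics/s4z.png",cv2.resize(b,None,fx=4,fy=4,interpolation=cv2.INTER_CUBIC))
E
```

```text
t44.30 p [ 526.8 -188.3  203.3] bed x -107.1 y -162.0 grasp bed x-107.1 y-162.0 F bx0.5 by1.1 z-0.4 w85.2 xang -1.2151 z [-0.0022  0.0016 -1.    ]
```

View pics/t4z.png

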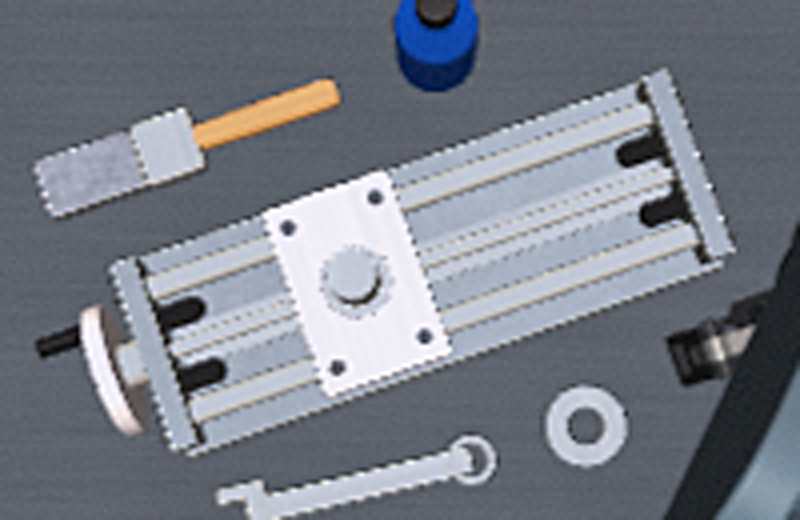

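View pics/s4z.png

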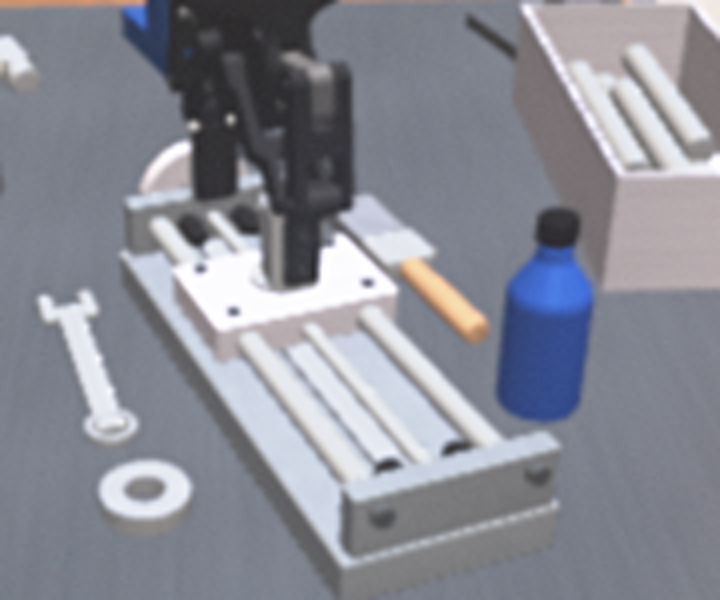

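```bash
python3 - <<'E'
from h import *
for n,p in(("start",(466,236)),("now",(355,275))):
  q=tz(*p,121); print(n,(q[:2]-BC)@ex,(q[:2]-BC)@ey)
pl=np.array([tz(*p,66) for p in [(262,213),(384,170),(452,352),(328,396)]]).mean(0)
print((pl[:2]-BC)@ex,(pl[:2]-BC)@ey)
from plant import job
print(job.job_done())
E
```

```text
start -2.2251933388172187 -25.596231693743206
now -1.9650440269153757 41.6207761662624
-0.4555719533004145 43.299169277969874
the job is handed in; nothing more can be done
None
```

The carriage is standing in the tight place at about y = +42.8 mm on the bed, released, and the job is handed in at about 44 s of the 64 s allowed.

- **Bumpers:** I gripped the post and ran the carriage against the handwheel-end bumpers, then the plain-end ones. The wrist force peaked at about 10 N and 8 N in the readings. The two contacts came 190 mm apart, as they should, which put my bed coordinates 0.85 mm too high.
- **Tight place:** Drag rose from about 2 N to 8–9 N. The two directions, compared at equal force and at peak force, put its middle at +43.5 mm in my coordinates. Individual comparisons ranged from 42.7 to 44.8. With the 0.85 mm correction, that is about +42.6 mm on the bed.
- **Letting go:** I came back from the plain end, stopped at 43.6 mm in my coordinates, eased the load off to under 1 N, opened the jaws and backed away.
- **Last checks:** In the top view the carriage plate measured 43.3 mm and the post 41.6 mm. Both are uncorrected, and the two disagree by within the camera's roughly 2 mm accuracy. The wrench, bearing, brush and bottle looked unmoved. I didn't re-check the steel block and the jar up close; they were well away from the arm's low moves.

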